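Weigh a box of screws on the bench balance and lock the beam

TASK

Weigh the box of screws that stands on the far pan of the balance: take weights from the sloping rest and set them gently and upright on the near pan, one or both as needed, until the beam swings freely and comes to rest level. Then slide the red lock tab fully in so that its fork holds the level beam, and let go of everything. Do not touch the screw boxes.

Things in the scene. Friction and masses are not known exactly. Their poses are not given: they have to be found in the camera images.
- balance: Fixed two-pan balance, green base 300 x 90 mm, place and yaw vary. Origin on the bench under the beam's pivot; x along the beam from near pan (toward the robot) to far pan, y to the lock side, z up. Pivot 75 mm above the bench between green cheeks 90 mm high, white index plate up to 121 mm. The pans ride on the beam 120 mm each side of the pivot and stay horizontal.
- beam (a joint): Beam angle in rad: 0 level, positive when the far pan is low and the near pan high; stops at +-0.15 (a pan then stands 18 mm higher or lower than level). It starts on the + stop. Any difference of about 85 g or more between the pans holds it on a stop; smaller ones tilt it 0.18 rad per 100 g, wherever in the pans things stand. Settles in about 1 s.
- near_pan_floor (a point): Centre of the upper face of the near pan's floor; moves up and down with the beam (123 mm above the bench at the start, 105 mm above the bench when level). Round steel dish: flat floor 96 mm across, rim 7 mm high and 110 mm across. Both weights fit side by side, 40 mm apart.
- far_pan_floor (a point): The same point of the far pan, on which a box of screws stands.
- lock (a joint): Slide of the steel beam lock in m: 0 open (at the start), 0.035 fully in. It slides along the balance's -y toward the beam, resistance about 1 N. Its fork has under 3 mm of play above and below the beam: it only goes over a nearly level beam, else it strikes the beam's side.
- lock_tab (a point): Centre of the top of the lock's red tab: 22 mm (balance x) by 16 mm (balance y, the way it slides) by 30 mm high, top 109 mm above the bench; 40 mm from the pivot toward the near pan, 90 mm (open) or 55 mm (in) from the beam's centre line. Pinch it from above across its 16 mm: the gripper's wide side then clears the weights on the pan.
- rest: Fixed wooden sloping rest, 150 x 80 mm, origin in the middle of its underside; place and yaw vary. Two round sockets 75 mm apart along its x, 36 mm wide, 26 mm deep, lean about 35 degrees from vertical toward its -y, so the weights' knobs point up and away from the balance. Draw weights out along the socket.
- weight_small: Grey aluminium 100 g weight in one of the two sockets, leaning with it; which socket varies. Round body 34 mm across, 32 mm high; neck 16 across, 12 high; cylindrical knob 24 across, 20 high; 64 mm in all. Origin at the centre of its bottom, z axis up through the knob; knob centre 54 mm along z.
- weight_large: Brass 200 g weight in the other socket. Same widths, but body 52 mm high, 84 mm in all; knob centre 74 mm along its z. Origin at the centre of its bottom, z axis up through the knob.
- screw_box_a: Cardboard screw box with a blue lid, 52 x 68 x 42 mm, origin at the centre of its underside. Two boxes look alike: one weighs about 200 g, the other about 300 g (within 3 percent). One at random stands on the far pan, the other waits on a plywood step at the right.
- screw_box_b: As screw_box_a, of the other weight.

How it is judged:
By the outcome, as a careful person would: the job done as asked, in the order asked, and still so for the second after the job is handed in, with the robot touching nothing.
It also fails if it takes over 72 s, if anything falls off the work surface, if the arm or the gripper's body presses on something with over 40 N, if the wrist force passes 120 N, or if a joint passes its speed limit or range.

ROBOT

A 7-joint arm with a two-finger parallel gripper is mounted at the origin on a cart in front of the work surface, level with it; the furniture and walls round the work are solid. World frame = base frame: x ahead of the robot, y to its left, z up, the work surface at z = 0. Lengths are in mm, angles in rad, forces in N, time in s.
With the tool pointing down it reaches from about 400 to 875 mm from the base axis. Payload 6.5 kg.
Tool frame: the origin (TCP) lies at the very end of the fingers, on their centre line; the grasp point (between the pads) lies env.hold_point_z behind it (env.hold_point_z is the distance from the TCP to the grasp point, in mm); z points along the fingers, y is the line along which they close (so a half turn about z gives the same grasp; the last joint's range is limited). The gripper opens to 88 mm and grips with 3 to 60 N. Pads are 18 mm wide; open, the fingers measure 123 mm over their backs; the gripper's body (75 mm by 187 mm) begins 45 mm behind the grasp point.
Start: joints at [-0.066, 0.536, -0.004, 1.538, 0.003, 1.067, -0.071], TCP at [649.992, 0, 238.716] pointing down, gripper open.
Joint ranges: [-2.7, 2.7], [-0.37, 2.16], [-1.27, 1.26], [0.24, 2.4], [-1.31, 4.45], [0.19, 1.91], [-2.76, 2.76]. Speed limits (rad/s): [2.39, 2.39, 3.14, 3.14, 3.14, 3.14, 3.14].

INTERFACE

Orientations are given as a unit quaternion [w, x, y, z].
In Python, from rig import env, viewer, ticket gives the robot as it stands.
- The arm moves only by the tool move_arm, never from a script. Its argument "motion" is a list of rows, each a list of 7 numbers: the shift along the tool's x, y, z in m, then the turn, a rotation vector about the tool's x, y, z in degrees, then the gripper's target within -1 to 1 (fully open at 1, half-way at 0, shut at -1). A call has 1 to 10 rows; each row is the pose to reach, as a shift and turn from the pose commanded when the call began, along the tool's axes at that moment; what a row does not reach only later rows make up. A row lasts 1/12 s, in which the tool goes at most 41.7 mm and 7.16 degrees, less where a joint would pass 70% of its speed; a pose out of reach is approached as far as the arm can. A call with a gripper value outside its range is refused whole. The fingers move at their own pace and stop on an object; "newtons" is the grip in N (left out, the last holds). Time passes only in rows, so rows that repeat a pose let the fingers close. It gives the time, the measured TCP pose, the force, the opening and the grip force at its end, in the units of the state.
- env.state(): the state, without advancing time (a new reading comes with each control period).
- viewer.snapshot(name): name is "scene" or "side" or "wrist"; returns the picture (480x640x3 uint8, red, green, blue); there is no depth.
- viewer.camera_info(name): a dict with "fx", "fy", "cx", "cy" (pixels), "R" (3x3) and "t" (3): a world point X has camera coordinates R X + t. Camera axes: x right, y down, z forward; pixel columns grow to the right and rows downward; lengths in mm; the calibration is good to about 2 mm. A picture is of the moment at which its call begins: read the wrist's pose just before it. camera_info takes no time and is no camera call; for the wrist camera it gives the pose at the moment of the call.
- ticket.sign_off(): hands the job in; it is judged then, once.
The state is a dict: "t": time; "q": joint angles; "qvel": joint speeds; "joint_efforts": joint torques, N m; "tool_pos": TCP position; "eef_rot": TCP orientation; "force": force on the tool from outside, world axes, zero at the start; "ft_torque": the same for the moment, N m; "finger_gap": opening from 0.0 (shut) to 1.0 (fully open); "gripper_force": force on a finger pad.
Only numpy, scipy, OpenCV 4.12 (cv2) and the standard library are available. Lean on these libraries where they do the work, as an engineer would, in place of code of your own. Each camera call takes 0.05 s, during which the arm holds its last target. There are 200 camera calls.

## Working session

There is one attempt and no reset: what is moved stays moved. The work goes in short steps, Python scripts to look and compute and a tool call to move; the robot and the scene stay as the last step left them, time stands still between calls to the robot, and variables do not carry over. Pictures are saved under pics/ and viewed, at most 10 in all, crops included, and the job is handed in when it is done.

Besides the shell and the picture viewer there is one more tool, called after ">>>" as a command line: name --pt "numbers of a row" for each row, then --argument value for the rest. move_arm: Moves the arm, as the interface text tells. Its arguments: {"type":"object","properties":{"motion":{"type":"array"},"newtons":{"type":"number"}},"required":["motion"]}

```bash
mkdir -p pics; python3 - <<'E'
from rig import env,viewer
import cv2,numpy as np
print(env.hold_point_z, env.state())
ims=[]
for n in ["scene","side","wrist"]:
    im=viewer.snapshot(n); cv2.imwrite(f"pics/{n}0.png",im[:,:,::-1])
    c=viewer.camera_info(n); print(n,c['fx'],c['cx'],c['cy'],np.round(c['R'],3).tolist(),np.round(c['t'],1), 'cen',-np.array(c['R']).T@np.array(c['t']))
E
```

```text
18.700000000000003 {'t': 0.0, 'q': array([-0.06621903,  0.53715355, -0.00445688,  1.53886256,  0.00262059,
        1.06732806, -0.07120226]), 'qvel': array([-0.00084895,  0.0016382 ,  0.00211429,  0.00218807, -0.0002019 ,
        0.00096696,  0.00227991]), 'joint_efforts': array([-1.69933578e-04, -5.70981932e+01,  9.90184285e-01, -2.51597965e+01,
       -5.62433247e-02,  1.80829730e-02,  2.02785413e-04]), 'tool_pos': array([ 6.49377333e+02, -1.24860576e-04,  2.37851220e+02]), 'eef_rot': array([-5.66912348e-04,  7.07066089e-01,  7.07146932e-01, -6.63728085e-04]), 'force': array([-0.16157441, -0.28027734,  0.01950808]), 'ft_torque': array([-0.00115857,  0.0602084 , -0.02784628]), 'gripper_force': 0.0, 'finger_gap': 0.9997869478088076}
scene 433.459595761843 323.40437824671665 234.99096279044218 [[0.671, -0.742, 0.009], [-0.378, -0.352, -0.856], [0.638, 0.571, -0.516]] [-494.7  243.2  601.6] cen [  39.8140815  -624.89415238  523.12196184]
side 609.2129338109767 323.8784542259349 237.497507041445 [[0.922, -0.386, 0.021], [-0.133, -0.369, -0.92], [0.363, 0.846, -0.391]] [-565.2  117.4 1113.5] cen [  132.48021672 -1116.55644984   555.73610717]
wrist 407.5587231816888 316.3669679347509 242.13676344893835 [[1.0, 0.001, -0.001], [0.001, -0.946, 0.324], [-0.0, -0.324, -0.946]] [-650.   -44.   391.9] cen [650.2060831   85.9549104  384.48438878]
```

View pics/scene0.png

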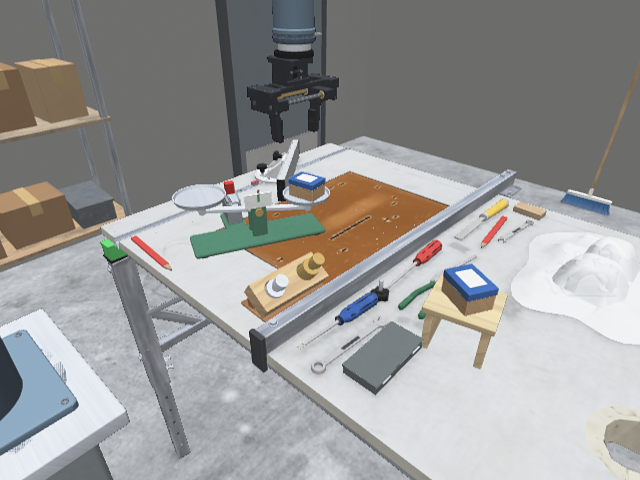

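View pics/side0.png

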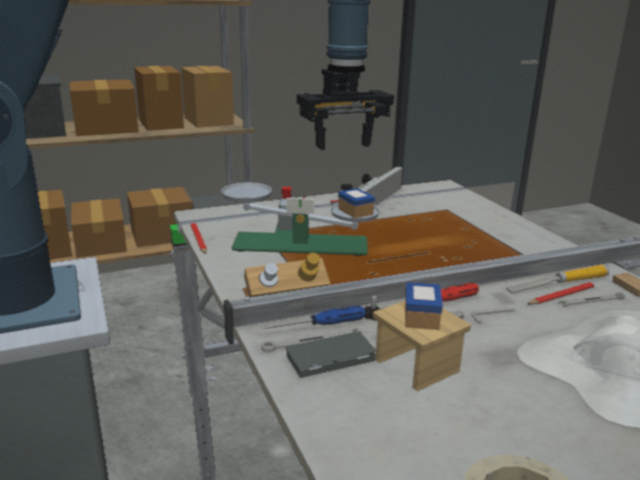

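View pics/wrist0.png

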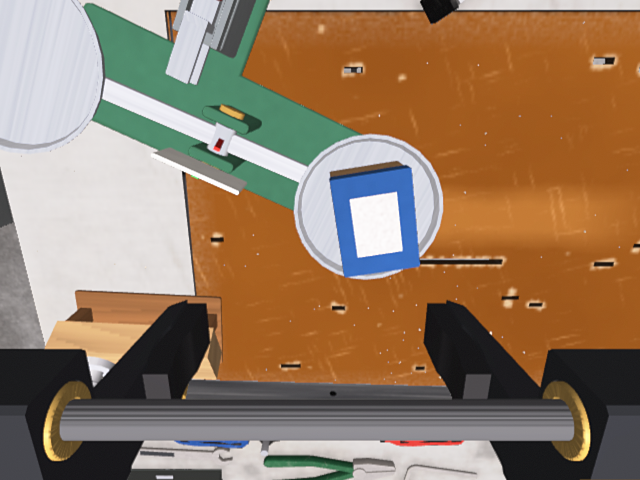

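The scene view shows the near pan at (200,197), red tab (229,187), far pan box (307,184), grey knob (280,284), brass knob (313,265). In the side view: near pan (247,190), tab (286,190), knobs (269,269) and (312,262). In the wrist view: far pan (368,207), pivot (219,145), and the beam running down to the right.

```bash
cat > h.py <<'E'
import numpy as np,cv2
from rig import env,viewer
def ray(c,p):
    R=np.array(c['R']);t=np.array(c['t'])
    d=R.T@np.array([(p[0]-c['cx'])/c['fx'],(p[1]-c['cy'])/c['fy'],1]); return -R.T@t,d/np.linalg.norm(d)
def plane(c,p,z):
    o,d=ray(c,p); return o+d*(z-o[2])/d[2]
def tri(c1,p1,c2,p2):
    a,u=ray(c1,p1);b,v=ray(c2,p2)
    s=np.linalg.lstsq(np.c_[u,-v],b-a,rcond=None)[0]
    x,y=a+u*s[0],b+v*s[1]; return (x+y)/2,np.linalg.norm(x-y)
def proj(c,X):
    q=np.array(c['R'])@X+np.array(c['t']); return [c['fx']*q[0]/q[2]+c['cx'],c['fy']*q[1]/q[2]+c['cy']]
E
python3 - <<'E'
from h import *
C={n:viewer.camera_info(n) for n in ["scene","side","wrist"]}
I={n:cv2.imread(f"pics/{n}0.png") for n in C}
for n in ["scene","side"]:
    hsv=cv2.cvtColor(I[n],cv2.COLOR_BGR2HSV)
    m=((hsv[:,:,0]<6)|(hsv[:,:,0]>174))&(hsv[:,:,1]>150)&(hsv[:,:,2]>80)
    k,l,s,c=cv2.connectedComponentsWithStats(m.astype(np.uint8))
    for i in range(1,k):
        if s[i,4]>25: print(n,'red',s[i],c[i].round(1))
print('far pan (wrist)',plane(C['wrist'],(368,207),94),'near(scene)',plane(C['scene'],(200,197),130),'near(side)',plane(C['side'],(247,190),130))
g=tri(C['scene'],(280,283),C['side'],(269,268)); b=tri(C['scene'],(313,264),C['side'],(312.5,261)); print(g,b)
print('pivot-ish',plane(C['wrist'],(219,145),121))
a=cv2.resize(I['scene'][165:325,165:345],None,fx=3.3,fy=3.3,interpolation=2)[:, :400*2]
s=cv2.resize(I['side'][175:300,225:390],None,fx=2.4,fy=2.4,interpolation=2)
o=np.zeros((600,800,3),np.uint8)
a=cv2.resize(I['scene'][235:325,235:345],None,fx=4,fy=4,interpolation=2); o[:360,:440]=a
a=cv2.resize(I['side'][245:305,235:335],None,fx=3.6,fy=4,interpolation=2); o[:240,440:]=a
a=cv2.resize(I['scene'][165:225,165:275],None,fx=4,fy=4,interpolation=2); o[360:600,:440]=a
a=cv2.resize(I['side'][175:235,215:305],None,fx=4,fy=4,interpolation=2); o[360:600,440:800]=a
cv2.imwrite('pics/comp1.png',o)
E
```

```text
scene red [224 181  10  13  99] [228.7 186.9]
scene red [482 217  25  27 163] [494.  229.8]
scene red [131 237  36  29 234] [149.  250.8]
scene red [416 241  25  22 256] [428.6 251.2]
side red [283 187   8  11  74] [286.1 191.4]
side red [192 224  13  24 102] [197.7 235.8]
side red [442 283  36  17 373] [458.7 291.1]
side red [537 283  56  19 243] [564.3 292.1]
far pan (wrist) [687.82361623  13.56625589  94.        ] near(scene) [465.49978056  95.83695286 130.        ] near(side) [472.2266536  103.23014461 130.        ]
(array([ 427.85835809, -181.33136586,   77.51278012]), np.float64(4.125060641126657)) (array([ 510.88210988, -180.15692909,   75.54737721]), np.float64(7.679595076074049))
pivot-ish [588.49916345  60.43923614 121.        ]
```

View pics/comp1.png

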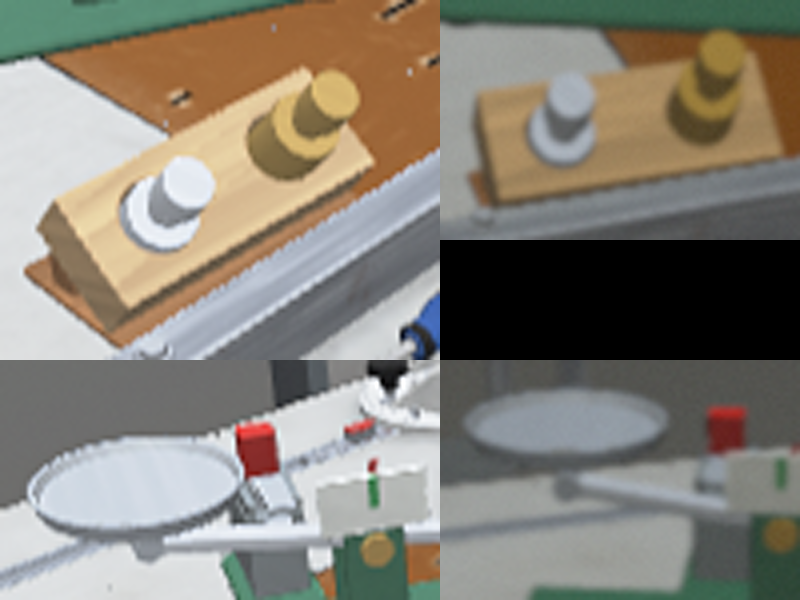

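The composite gives finer positions: grey knob top at scene (283,280.5) and side (272,266); brass knob top at scene (319.3,258.7) and side (313.6,256.7). The brass weight is in the far-x socket. The near pan sits high, with the red tab just behind it.

```bash
cat >> h.py <<'E'
from scipy.spatial.transform import Rotation as Ro
def toolR(z,y):  # tool axes from z and closing direction y
    z=np.array(z,float)/np.linalg.norm(z); y=np.array(y,float)-np.dot(y,z)*z; y/=np.linalg.norm(y)
    return np.c_[np.cross(y,z),y,z]
def cur():
    s=env.state(); q=s['eef_rot']; return np.array(s['tool_pos']),Ro.from_quat([q[1],q[2],q[3],q[0]]).as_matrix(),s
def rel(P,R):
    p,R0,s=cur(); print('shift mm',(R0.T@(np.array(P)-p)).round(1),'turn',np.degrees(Ro.from_matrix(R0.T@R).as_rotvec()).round(2))
E
python3 - <<'E'
from h import *
C={n:viewer.camera_info(n) for n in ["scene","side","wrist"]}
g,eg=tri(C['scene'],(283,280.5),C['side'],(272.2,266)); b,eb=tri(C['scene'],(319.3,258.7),C['side'],(313.8,256.5)); print(g,eg,b,eb)
print('tab',tri(C['scene'],(228.7,186.9),C['side'],(286.1,191.4)))
# rest front top edge corners (lower long edge of sloping face) and upper edge
for nm,ps,pd in [('upL',(235+57/4,235+200/4),(235+38/3.6,245+93/4)),('upR',(235+303/4,235+69/4),(235+315/3.6,245+55/4)),('loL',(235+128/4,235+307/4),(235+55/3.6,245+202/4)),('loR',(235+373/4,235+160/4),(235+342/3.6,245+153/4))]:
    print(nm,tri(C['scene'],ps,C['side'],pd))
E
```

```text
[ 433.0125303  -183.5489396    81.36120787] 4.65022826791614 [ 507.12020234 -198.13309121   94.97154894] 3.564071442679566
tab (array([580.11045245, 156.45670483,  96.43160529]), np.float64(2.7396938499316112))
upL (array([ 399.56211887, -131.97930111,   61.061486  ]), np.float64(0.1393777770195786))
upR (array([ 552.66136493, -133.17950834,   55.95185615]), np.float64(0.8935129869518631))
loL (array([ 394.34369062, -180.51991991,   31.0382143 ]), np.float64(2.4993510091856823))
loR (array([ 547.61050607, -183.91497129,   28.54073579]), np.float64(0.21720539570936614))
```

```bash
python3 - <<'E'
from h import *
a=np.array([-.012,-.5736,.819]); R=toolR(-a,[1,-.02,0])
rel(np.array([507,-198,95])+70*a,R)
E
```

```text
shift mm [-238.2 -143.3   85.9] turn [-0.45 35.02  1.1 ]
```

>>> move_arm --pt "-0.03 -0.02 0 0 5 0 0.2" --pt "-0.06 -0.04 0.01 0 10 0.2 0.2" --pt "-0.09 -0.06 0.02 0 15 0.4 0.2" --pt "-0.12 -0.08 0.03 0 20 0.6 0.2" --pt "-0.15 -0.1 0.045 -0.2 25 0.8 0.2" --pt "-0.18 -0.12 0.06 -0.3 30 1 0.2" --pt "-0.21 -0.135 0.075 -0.45 35 1.1 0.2" --pt "-0.238 -0.143 0.086 -0.45 35 1.1 0.2" --pt "-0.238 -0.143 0.086 -0.45 35 1.1 0.2" --pt "-0.238 -0.143 0.086 -0.45 35 1.1 0.2"

```text
t: 0.98
tool_pos: [505.7, -240.2, 151.3]
eef_rot: [-0.21, 0.683, 0.666, 0.215]
force: [1.3, 0.2, 0.0]
finger_gap: 0.6
gripper_force: 0.0
```

```bash
python3 - <<'E'
from h import *
p,R,s=cur(); c=viewer.camera_info('wrist'); im=viewer.snapshot('wrist'); bgr=im[:,:,::-1].copy(); cv2.imwrite('pics/w1.png',bgr)
print(p,R.round(3).tolist(),s['t'],s['force'])
a=np.array([-.012,-.5736,.819])
for T in ([507,-198,95],[433,-183.5,81.4]): print(proj(c,np.array(T)))
E
```

```text
[ 505.72292108 -240.18491135  151.29174449] [[0.021, 1.0, 0.014], [0.819, -0.025, 0.574], [0.574, -0.001, -0.819]] 0.9833 [1.31543297 0.16169373 0.01760745]
[np.float64(315.90234350576975), np.float64(258.3206565342579)]
[np.float64(193.83428332432237), np.float64(243.39089645948593)]
```

View pics/w1.png

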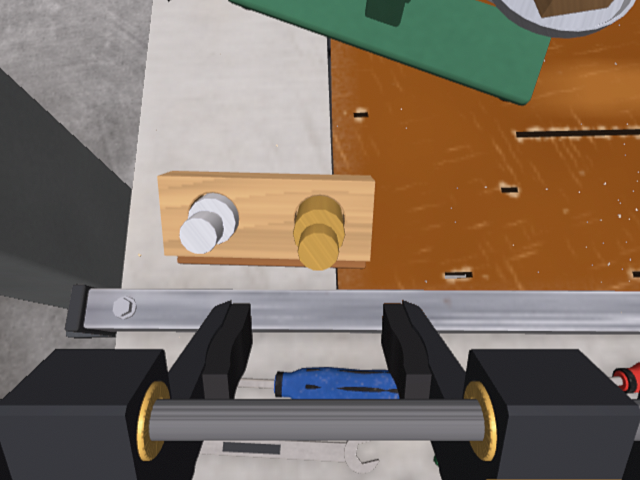

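The brass knob top is at about (318,251) and the grey one at (198,233). Both are 7–10 px above my prediction, so I'll refine them with all the rays.

```bash
python3 - <<'E'
from h import *
C={n:viewer.camera_info(n) for n in ["scene","side","wrist"]}
def multi(obs):
    A=np.zeros((3,3));b=np.zeros(3)
    for n,p,w in obs:
        o,d=ray(C[n],p);M=w*(np.eye(3)-np.outer(d,d));A+=M;b+=M@o
    X=np.linalg.solve(A,b); return X.round(1),[(np.array(proj(C[n],X))-p).round(1).tolist() for n,p,w in obs]
im=cv2.imread('pics/w1.png')
for nm,x0,y0 in (('brass',318,251),('grey',198,233)):
    print(nm, im[y0,x0])
    m=np.zeros((482,642),np.uint8); f=im.copy(); 
    cv2.floodFill(f,m,(x0,y0),(0,0,255),(12,)*3,(12,)*3,cv2.FLOODFILL_FIXED_RANGE)
    y,x=np.nonzero(m[1:-1,1:-1]==1); print(len(x),x.mean(),y.mean(),x.min(),x.max(),y.min(),y.max())
B=multi([('scene',(319.3,258.7),1),('side',(313.8,256.5),1),('wrist',(318,251),4)])
G=multi([('scene',(283,280.5),1),('side',(272.2,266),1),('wrist',(198,233),4)]); print(B,G,B[0]-G[0])
E
```

```text
brass [ 78 154 197]
1132 317.8621908127208 251.07067137809187 298 337 233 269
grey [224 216 217]
975 197.42461538461538 235.45128205128205 180 215 218 252
(array([ 510.1, -190.8,   91.3]), [[-1.6, -1.5], [-0.5, 0.9], [0.8, 1.2]]) (array([ 435.7, -174.3,   77.3]), [[-2.0, -2.3], [-0.9, 0.8], [1.2, 1.7]]) [ 74.4 -16.5  14. ]
```

```bash
python3 - <<'E'
from h import *
a=np.array([-.030,-.573,.819]); R=toolR(-a,[1,-.052,0]); T=np.array([509.5,-190.8,91])
rel(T+15*a,R); rel(T-25*a,R)
E
```

```text
shift mm [ 3.3  1.1 62.3] turn [-0.96 -0.04  1.49]
shift mm [  3.2   1.8 102.3] turn [-0.96 -0.04  1.49]
```

>>> move_arm --pt "0.002 0.001 0.02 -0.5 0 0.8 0.2" --pt "0.003 0.001 0.04 -1 0 1.5 0.2" --pt "0.003 0.001 0.062 -1 0 1.5 0.2" --pt "0.003 0.001 0.062 -1 0 1.5 0.2" --pt "0.003 0.001 0.062 -1 0 1.5 0.2"

```text
t: 1.45
tool_pos: [509.4, -197.6, 104.3]
eef_rot: [-0.208, 0.69, 0.658, 0.218]
force: [0.6, -1.1, 0.9]
finger_gap: 0.597
gripper_force: 0.0
```

```bash
cat >> h.py <<'E'
def knob(x0,y0,tol=14,name='wrist'):
    c=viewer.camera_info(name); im=viewer.snapshot(name)[:,:,::-1].copy()
    m=np.zeros((482,642),np.uint8)
    cv2.floodFill(im.copy(),m,(int(x0),int(y0)),(0,0,255),(tol,)*3,(tol,)*3,cv2.FLOODFILL_FIXED_RANGE)
    y,x=np.nonzero(m[1:-1,1:-1]==1); print(len(x),x.mean(),y.mean(),x.min(),x.max(),y.min(),y.max())
    return c,im
E
python3 - <<'E'
from h import *
p,R,s=cur(); print(p)
c=viewer.camera_info('wrist'); T=np.array([509.5,-190.8,91]); q=proj(c,T); print(q)
c,im=knob(*q); cv2.imwrite('pics/w2.png',im)
E
```

```text
[ 509.37552117 -197.59316602  104.32826629]
[np.float64(314.7176419243558), np.float64(312.98591617620326)]
1894 311.9625131995776 318.67687434002113 286 338 296 341
```

View pics/w2.png

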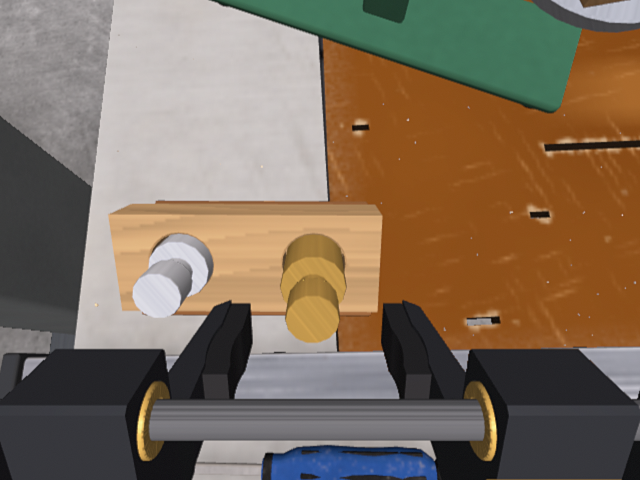

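The brass knob top is at (312,318.7), 52 px wide. The rest edge is now level in the image, so the yaw is right.

```bash
python3 - <<'E'
from h import *
p,R,s=cur(); c=viewer.camera_info('wrist')
T=np.array([509.5,-190.8,91]); Rc=np.array(c['R']);t=np.array(c['t']); print('depth pred',(Rc@T+t)[2])
o,d=ray(c,(312,318.7)); zc=Rc@d
for D in (180,184,188,192,196):
    X=o+d*D/zc[2]; print(D,X.round(1),'tool',(R.T@(X-p)).round(1))
E
```

```text
depth pred 181.32551766925775
180 [ 508.6 -194.9   91.2] tool [-4.3 -1.4 13.6]
184 [ 508.6 -194.5   87.1] tool [-6.3 -1.5 17.2]
188 [ 508.6 -194.1   83.1] tool [-8.3 -1.5 20.7]
192 [ 508.6 -193.8   79. ] tool [-10.4  -1.5  24.2]
196 [ 508.6 -193.4   75. ] tool [-12.4  -1.6  27.8]
```

>>> move_arm --pt "-0.0055 -0.0015 0.012 0 0 0 0.2" --pt "-0.0055 -0.0015 0.028 0 0 0 0.2" --pt "-0.0055 -0.0015 0.043 0 0 0 0.2" --pt "-0.0055 -0.0015 0.043 0 0 0 0.2" --pt "-0.0055 -0.0015 0.043 0 0 0 -0.6" --pt "-0.0055 -0.0015 0.043 0 0 0 -0.6" --pt "-0.0055 -0.0015 0.043 0 0 0 -0.6" --pt "-0.0055 -0.0015 0.043 0 0 0 -0.6" --pt "-0.0055 -0.0015 0.043 0 0 0 -0.6" --pt "-0.0055 -0.0015 0.043 0 0 0 -0.6" --newtons 15

```text
t: 2.33
tool_pos: [508.7, -180.5, 65.8]
eef_rot: [-0.206, 0.692, 0.657, 0.218]
force: [-1.0, -1.8, 2.5]
finger_gap: 0.258
gripper_force: 15.2
```

>>> move_arm --pt "0 0 0 0 0 0 -0.6" --pt "0 0 -0.005 0 0 0 -0.6" --pt "0 0 -0.012 0 0 0 -0.6" --pt "0 0 -0.02 0 0 0 -0.6" --pt "0 0 -0.03 0 0 0 -0.6" --pt "0 0 -0.045 0 0 0 -0.6" --pt "0 0 -0.06 0 0 0 -0.6" --pt "0 0 -0.08 0 0 0 -0.6" --pt "0 0 -0.1 0 0 0 -0.6" --pt "0 0 -0.1 0 0 0 -0.6" --newtons 30

```text
t: 3.17
tool_pos: [506.5, -241.6, 150.2]
eef_rot: [-0.203, 0.693, 0.657, 0.218]
force: [0.4, -0.7, -1.2]
finger_gap: 0.251
gripper_force: 30.2
```

```bash
python3 - <<'E'
from h import *
p,R,s=cur(); print(p,s['force'],s['finger_gap'])
C={n:viewer.camera_info(n) for n in ["scene","side"]}
# pan estimates: fit both pans from rim ellipses seen in scene/side crops
d=np.array([218,-86])/np.hypot(218,86); print(np.degrees(np.arctan2(d[1],d[0])))
F=np.array([687.8,13.6]); print('near from far',F-237.3*d)
im=cv2.imread('pics/scene0.png')
# near pan in scene: ellipse extents comp x28..244,y437..538 -> centre
for n,px in (('scene',(165+136/4,165+(487-360)/4)),('side',(215+(566-440)/4,175+(424-360)/4))):
    print(n,px,plane(C[n],px,129).round(1))
P=[plane(C['scene'],(165+136/4,165+127/4),129),plane(C['side'],(246.5,191),129)]
# target upright above the near pan
Rt=toolR([0,0,-1],[d[0],d[1],0]); rel([470,90,300],Rt)
E
```

```text
[ 506.54071493 -241.62909706  150.19914764] [ 0.36092799 -0.7078695  -1.20115059] 0.25076035013365416
-21.529006881839123
near from far [467.0559697  100.68250736]
scene (199.0, 196.75) [465.9 100.1 129. ]
side (246.5, 191.0) [470.1  99.9 129. ]
shift mm [356.  -54.   63.9] turn [ -5.25 -34.44  17.89]
```

```bash
python3 - <<'E'
from h import *
d=np.array([.930,-.367]);Rt=toolR([0,0,-1],[d[0],d[1],0])
for W in ([500,-180,230],[490,-60,240],[474.3,118.6,235]): rel(W,Rt)
E
```

```text
shift mm [ 95.7  -9.5 -30.9] turn [ -5.26 -34.43  17.89]
shift mm [199.6 -26.1  28.7] turn [ -5.26 -34.43  17.89]
shift mm [342.7 -51.7 133.7] turn [ -5.26 -34.43  17.89]
```

>>> move_arm --pt "0.03 -0.003 -0.01 -0.6 -4 2 -0.6" --pt "0.06 -0.006 -0.02 -1.2 -8 4.2 -0.6" --pt "0.096 -0.01 -0.031 -1.9 -12.5 6.5 -0.6" --pt "0.13 -0.015 -0.012 -2.6 -17 8.8 -0.6" --pt "0.165 -0.02 0.008 -3.3 -21.5 11.2 -0.6" --pt "0.2 -0.026 0.029 -4 -26 13.5 -0.6" --pt "0.235 -0.032 0.055 -4.6 -30.5 15.8 -0.6" --pt "0.27 -0.038 0.08 -5.26 -34.4 17.9 -0.6" --pt "0.305 -0.045 0.106 -5.26 -34.4 17.9 -0.6" --pt "0.33 -0.05 0.124 -5.26 -34.4 17.9 -0.6"

```text
t: 4.0
tool_pos: [475.2, 77.9, 235.2]
eef_rot: [-0.003, 0.825, 0.565, -0.0]
force: [0.6, 1.3, -1.6]
finger_gap: 0.253
gripper_force: 30.2
```

```bash
python3 - <<'E'
from h import *
p,R,s=cur(); print(p,s['force'],s['t'],R[:,2],s['finger_gap'])
d=np.array([.930,-.367]);Rt=toolR([0,0,-1],[d[0],d[1],0]); rel([474.3,118.6,235],Rt)
W=cv2.cvtColor(viewer.snapshot('wrist'),cv2.COLOR_RGB2BGR);S=cv2.cvtColor(viewer.snapshot('scene'),cv2.COLOR_RGB2BGR)
q=proj(viewer.camera_info('scene'),np.array([474,110,190])); x,y=int(q[0]),int(q[1]); print(q)
q=proj(viewer.camera_info('wrist'),np.array([467,100,130])); print(q)
o=np.zeros((480,800,3),np.uint8); o[:,:480]=W[:,80:560]
o[:,480:]=cv2.resize(S[max(0,y-75):y+75,x-50:x+50],(320,480),interpolation=2); cv2.imwrite('pics/c3.png',o); print(x-50,y-75)
E
```

```text
[475.16575366  77.89368771 235.20448631] [ 0.61935509  1.31177618 -1.56007213] 4.0 [-0.00383988  0.00515521 -0.99997934] 0.25278924434381633
shift mm [ 37.6 -15.6   0.4] turn [-0.31 -0.19  0.29]
[np.float64(195.3876201607285), np.float64(166.5117859596445)]
[np.float64(297.68235288035675), np.float64(223.92760999366996)]
145 91
```

View pics/c3.png

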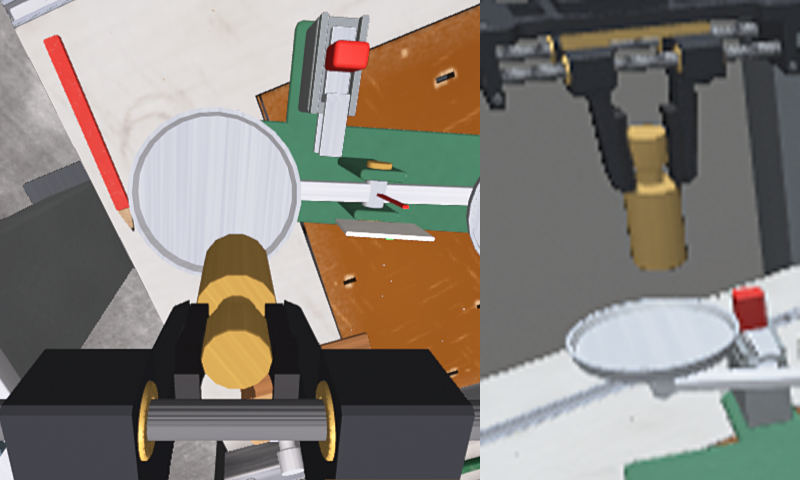

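The brass weight hangs upright in the fingers. The pan centre is at wrist (296,193) and the red tab at (428,55). The arm was still settling, so I'll finish the move and measure the pan again at rest.

>>> move_arm --pt "0.005 -0.015 0 -0.3 -0.2 0.3 -0.6" --pt "0.005 -0.015 0 -0.3 -0.2 0.3 -0.6" --pt "0.005 -0.015 0 -0.3 -0.2 0.3 -0.6" --pt "0.005 -0.015 0 -0.3 -0.2 0.3 -0.6"

```text
t: 4.43
tool_pos: [464.4, 83.7, 235.3]
eef_rot: [-0.001, 0.828, 0.561, 0.0]
force: [-0.2, 0.2, -2.2]
finger_gap: 0.255
gripper_force: 30.4
```

```bash
python3 - <<'E'
from h import *
p,R,s=cur(); print(p,s['force'],s['qvel'].round(3))
c=viewer.camera_info('wrist'); im=cv2.cvtColor(viewer.snapshot('wrist'),cv2.COLOR_RGB2BGR); cv2.imwrite('pics/w4.png',im)
q=proj(c,np.array([467,100,130]));print(q)
g=cv2.medianBlur(cv2.cvtColor(im,cv2.COLOR_BGR2GRAY),5)
h=cv2.HoughCircles(g,cv2.HOUGH_GRADIENT,1,30,param1=120,param2=25,minRadius=65,maxRadius=110)
for k in h[0][:6]: print(k,plane(c,k[:2],130).round(1))
hsv=cv2.cvtColor(im,cv2.COLOR_BGR2HSV)
m=((hsv[:,:,0]<6)|(hsv[:,:,0]>174))&(hsv[:,:,1]>150)&(hsv[:,:,2]>80)
n,l,st,ce=cv2.connectedComponentsWithStats(m.astype(np.uint8))
for i in range(1,n):
    if st[i,4]>60: print(st[i],ce[i].round(),plane(c,ce[i],109).round(1))
E
```

```text
[464.38941409  83.71560404 235.26466501] [-0.20723754  0.16972018 -2.17087833] [ 0.007  0.004  0.005 -0.009  0.     0.    -0.005]
[np.float64(310.66788133903765), np.float64(218.16086136083734)]
[311.5 194.5  81.2] [473.2 114.1 130. ]
[316.5 422.5  92.3] [410.4 -52.7 130. ]
[ 136   38   86  174 2855] [178. 123.] [409.  185.1 109. ]
[ 421   41   46   32 1214] [444.  57.] [578.4 159.7 109. ]
[473 194  33  15 101] [491. 202.] [583.3  60.  109. ]
```

```bash
python3 - <<'E'
from h import *
C={n:viewer.camera_info(n) for n in ["scene","side","wrist"]}
for X in ([473.2,114.1,130],[467,100,130]):
    print({n:np.round(proj(C[n],np.array(X)),1).tolist() for n in C})
print(tri(C['wrist'],(311.5,194.5),C['scene'],(199,196.7)),tri(C['wrist'],(311.5,194.5),C['side'],(246.7,191)),tri(C['scene'],(199,196.7),C['side'],(246.7,191)))
im=cv2.imread('pics/w4.png'); cv2.circle(im,(311,194),81,(0,0,255),1)
o=np.zeros((480,800,3),np.uint8); o[:,:480]=im[:,80:560]
S=cv2.imread('pics/scene0.png');q=proj(C['scene'],np.array([467,100,130]))
t=np.linspace(0,2*np.pi,60)
for X,col in (([473.2,114.1,130],(0,0,255)),([467,100,130],(0,255,0))):
    for a in t:
        u=proj(C['scene'],np.array(X)+55*np.array([np.cos(a),np.sin(a),0])); S[int(round(u[1])),int(round(u[0]))]=col
o[:,480:]=cv2.resize(S[150:246,165:265][:, :],(320,307),interpolation=0) if 0 else 0
o[:307,480:]=cv2.resize(S[150:246,160:260],(320,307),interpolation=cv2.INTER_NEAREST)
cv2.imwrite('pics/c5.png',o)
E
```

```text
{'scene': [198.1, 193.2], 'side': [246.0, 188.4], 'wrist': [311.0, 194.4]}
{'scene': [199.4, 196.2], 'side': [245.1, 190.7], 'wrist': [310.3, 218.1]}
(array([472.89273341, 112.38560778, 122.49345182]), np.float64(0.2999019779432521)) (array([473.51589779, 112.70528046, 124.55067239]), np.float64(1.1724918167825142)) (array([473.41080463, 112.1232885 , 123.65463279]), np.float64(2.2945953375691808))
```

View pics/c5.png

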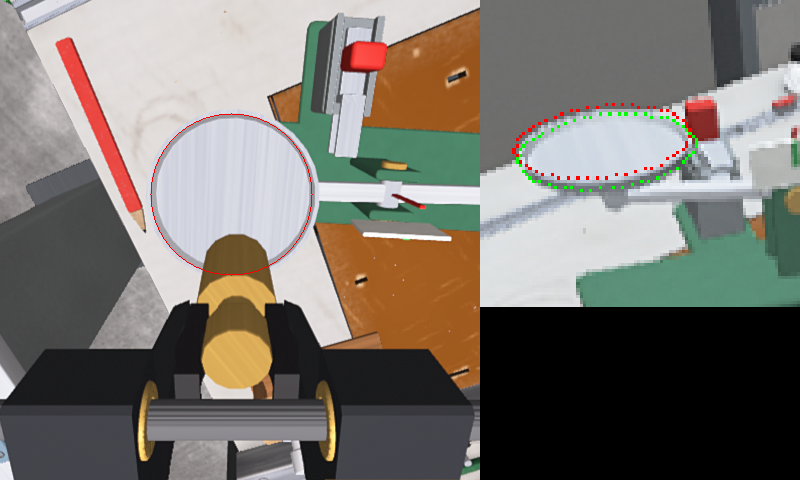

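The red circle fits the pan's inner edge and the triangulation agrees. The near pan centre is (473,113). With the far pan at (688,14) the distance is 237 mm, so the yaw is −24.7°. That predicts the tab where I measured it.

```bash
python3 - <<'E'
from h import *
p,R,s=cur(); c=viewer.camera_info('wrist'); im=cv2.imread('pics/w4.png')
m=np.zeros((482,642),np.uint8); cv2.floodFill(im,m,(316,350),(0,0,255),(14,)*3,(14,)*3,cv2.FLOODFILL_FIXED_RANGE)
y,x=np.nonzero(m[1:-1,1:-1]==1); print(x.mean(),y.mean(),x.min(),x.max(),y.min(),y.max())
for z in (22,25,28): print(z,(R.T@(plane(c,(x.mean(),y.mean()),p[2]+z)-p)).round(1))
d=np.array([.908,-.418]);Rt=toolR([0,0,-1],[d[0],d[1],0]); rel([478.5,132.5,210],Rt)
E
```

```text
316.34751308900525 359.5153795811518 282 351 332 387
22 [ -1.    0.1 -22. ]
25 [  1.1   0.1 -25. ]
28 [  3.2   0.1 -28. ]
shift mm [50.6 -5.1 25.4] turn [-0.05 -0.04  3.  ]
```

>>> move_arm --pt "0.02 -0.002 0 0 0 1.5 -0.6" --pt "0.04 -0.004 0 0 0 3 -0.6" --pt "0.05 -0.005 0.01 0 0 3 -0.6" --pt "0.0505 -0.005 0.025 0 0 3 -0.6" --pt "0.0505 -0.005 0.037 0 0 3 -0.6" --pt "0.0505 -0.005 0.042 0 0 3 -0.6" --pt "0.0505 -0.005 0.045 0 0 3 -0.6" --pt "0.0505 -0.005 0.045 0 0 3 -0.6" --pt "0.0505 -0.005 0.045 0 0 3 -0.6" --pt "0.0505 -0.005 0.045 0 0 3 -0.6"

```text
t: 5.32
tool_pos: [478.6, 133.4, 191.0]
eef_rot: [-0.0, 0.842, 0.54, 0.001]
force: [-0.1, 0.2, -1.2]
finger_gap: 0.253
gripper_force: 30.2
```

>>> move_arm --pt "0 0 0 0 0 0 -0.6" --pt "0 0 0 0 0 0 -0.6" --pt "0 0 0 0 0 0 -0.6"

```text
t: 5.57
tool_pos: [478.3, 133.6, 190.8]
eef_rot: [-0.001, 0.842, 0.54, 0.0]
force: [-0.2, -0.9, -2.9]
finger_gap: 0.252
gripper_force: 30.2
```

>>> move_arm --pt "0 0 0.001 0 0 0 -0.6" --pt "0 0 0.002 0 0 0 -0.6" --pt "0 0 0.003 0 0 0 -0.6" --pt "0 0 0.004 0 0 0 -0.6" --pt "0 0 0.005 0 0 0 -0.6" --pt "0 0 0.005 0 0 0 -0.6" --pt "0 0 0.005 0 0 0 -0.6"

```text
t: 6.15
tool_pos: [478.1, 133.5, 185.4]
eef_rot: [-0.001, 0.842, 0.54, 0.0]
force: [0.4, 0.5, -2.8]
finger_gap: 0.25
gripper_force: 30.2
```

>>> move_arm --pt "0 0 0.001 0 0 0 -0.6" --pt "0 0 0.002 0 0 0 -0.6" --pt "0 0 0.003 0 0 0 -0.6" --pt "0 0 0.004 0 0 0 -0.6" --pt "0 0 0.004 0 0 0 -0.6" --pt "0 0 0.004 0 0 0 -0.6"

```text
t: 6.65
tool_pos: [478.0, 133.5, 181.4]
eef_rot: [-0.001, 0.842, 0.54, 0.0]
force: [-0.3, -0.4, -1.3]
finger_gap: 0.254
gripper_force: 30.2
```

```bash
cat >> h.py <<'E'
def lid(im):
    hsv=cv2.cvtColor(im,cv2.COLOR_BGR2HSV)[130:210,275:345]
    m=(abs(hsv[:,:,0].astype(int)-110)<12)&(hsv[:,:,1]>120)
    y,x=np.nonzero(m); return len(x),round(x.mean()+275,2),round(y.mean()+130,2)
def tilt():
    print(lid(cv2.imread('pics/scene0.png')),lid(viewer.snapshot('scene')[:,:,::-1].copy()))
    c=viewer.camera_info('scene'); print('12mm rise px',proj(c,np.array([688,14,130]))[1]-proj(c,np.array([688,14,142]))[1])
E
python3 - <<'E'
from h import *
tilt(); f=[]
for i in range(6): viewer.snapshot('side'); f.append(env.state()['force'][2])
print(f)
E
```

```text
(287, np.float64(306.75), np.float64(181.78)) (287, np.float64(306.75), np.float64(181.78))
12mm rise px 4.940334949424852
[np.float64(-2.303235711100904), np.float64(-1.5832404171638945), np.float64(-2.6659583546757464), np.float64(-2.576148059614179), np.float64(-1.8918980072777836), np.float64(-2.565632011510196)]
```

>>> move_arm --pt "0 0 0.001 0 0 0 -0.6" --pt "0 0 0.002 0 0 0 -0.6" --pt "0 0 0.003 0 0 0 -0.6" --pt "0 0 0.003 0 0 0 -0.6" --pt "0 0 0.003 0 0 0 -0.6"

```text
t: 7.42
tool_pos: [478.0, 133.5, 178.3]
eef_rot: [-0.001, 0.842, 0.54, 0.0]
force: [-0.6, 0.3, -2.1]
finger_gap: 0.252
gripper_force: 30.2
```

```bash
cat >> h.py <<'E'
def fz(n=6):
    f=[]
    for i in range(n): viewer.snapshot('side'); f.append(env.state()['force'][2])
    print('fz',np.mean(f).round(2),'z',env.state()['tool_pos'],env.state()['t'])
E
python3 -c "
from h import *
tilt(); fz()"
```

```text
(287, np.float64(306.75), np.float64(181.78)) (287, np.float64(306.75), np.float64(181.78))
12mm rise px 4.940334949424852
fz -1.91 z [478.13248265 133.54259396 178.47181426] 7.7667
```

>>> move_arm --pt "0 0 0.001 0 0 0 -0.6" --pt "0 0 0.002 0 0 0 -0.6" --pt "0 0 0.003 0 0 0 -0.6" --pt "0 0 0.003 0 0 0 -0.6" --pt "0 0 0.003 0 0 0 -0.6"

```text
t: 8.18
tool_pos: [478.2, 133.7, 175.6]
eef_rot: [-0.001, 0.842, 0.54, 0.0]
force: [-0.1, 0.0, -0.2]
finger_gap: 0.253
gripper_force: 30.3
```

```bash
python3 -c "
from h import *
tilt(); fz()
cv2.imwrite('pics/s6.png',viewer.snapshot('scene')[:,:,::-1])"
```

```text
(287, np.float64(306.75), np.float64(181.78)) (289, np.float64(306.74), np.float64(181.74))
12mm rise px 4.940334949424852
fz 0.08 z [478.16887415 133.60952163 175.52444697] 8.5333
```

The pan now carries the full 200 g (the force went to about 0) and the beam is still on its stop. So the box weighs 300 g and both weights are needed. I'll release the brass here.

>>> move_arm --pt "0 0 -0.0005 0 0 0 -0.45" --pt "0 0 -0.0005 0 0 0 -0.3" --pt "0 0 -0.0005 0 0 0 -0.1" --pt "0 0 -0.0005 0 0 0 0.1" --pt "0 0 -0.0005 0 0 0 0.2" --pt "0 0 -0.01 0 0 0 0.2" --pt "0 0 -0.03 0 0 0 0.2" --pt "0 0 -0.06 0 0 0 0.2" --pt "0 0 -0.08 0 0 0 0.2" --pt "0 0 -0.08 0 0 0 0.2" --newtons 5

```text
t: 9.42
tool_pos: [480.6, 134.3, 260.2]
eef_rot: [0.0, 0.842, 0.54, 0.004]
force: [1.6, 0.7, 0.3]
finger_gap: 0.598
gripper_force: 0.0
```

```bash
python3 - <<'E'
from h import *
tilt(); p,R,s=cur(); print(p,s['finger_gap'],s['t'])
c=viewer.camera_info('wrist'); 
for T in ([478.2,133.6,207],[473,113,123]): print(proj(c,np.array(T)))
W=cv2.cvtColor(viewer.snapshot('wrist'),cv2.COLOR_RGB2BGR);S=cv2.cvtColor(viewer.snapshot('scene'),cv2.COLOR_RGB2BGR)
o=np.zeros((480,800,3),np.uint8); o[:,:480]=W[:,80:560]
o[:,480:]=cv2.resize(S[100:250,150:250],(320,480),interpolation=2); cv2.imwrite('pics/c7.png',o)
a=np.array([-.030,-.573,.819]); Rg=toolR(-a,[1,-.052,0])
G=np.array([435.7,-174.3,77])
print('grey pre'); rel(np.array([470,0,260]),Rg); rel(G+40*a,Rg)
E
```

```text
(287, np.float64(306.75), np.float64(181.78)) (289, np.float64(306.79), np.float64(181.73))
12mm rise px 4.940334949424852
[479.60067315 133.90275481 258.00654113] 0.597582504064147 9.4667
[np.float64(313.75093233191933), np.float64(277.1531581102117)]
[np.float64(319.35128069248907), np.float64(257.5379324369436)]
grey pre
shift mm [-124.4   48.4   -4.8] turn [  6.56  34.54 -20.99]
shift mm [-318.6   98.6  145.2] turn [  6.56  34.54 -20.99]
```

View pics/c7.png

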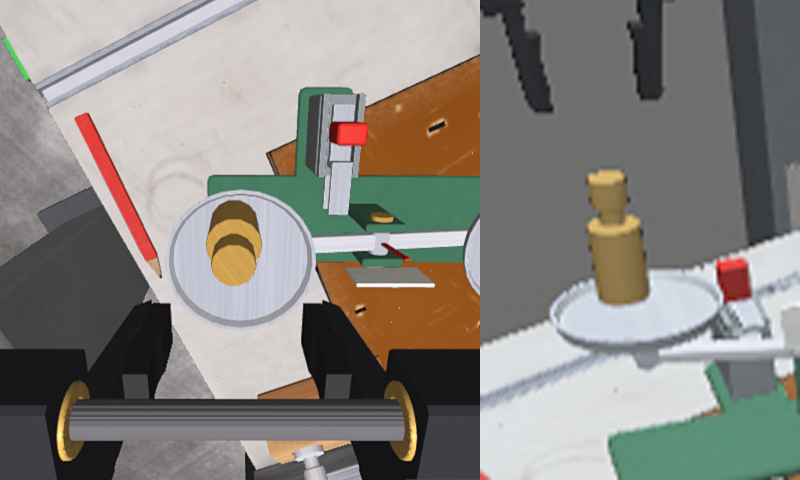

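The brass weight stands upright on the near pan, with its knob top at wrist (314,260). The pan centre at (321,258) matches my prediction. Next is the grey weight.

```bash
python3 - <<'E'
from h import *
c=viewer.camera_info('wrist'); print(plane(c,(314,260),207), plane(c,(314,260),205))
p,R,s=cur(); print(p)
a=np.array([-.030,-.573,.819]); Rg=toolR(-a,[1,-.052,0]); G=np.array([434.3,-179,75.5])
for W in (np.array([470,40,270]),G+[0,0,0]+90*a,G+20*a): rel(W,Rg)
E
```

```text
[480.8143199  142.60149265 207.        ] [480.4758319 141.8953093 205.       ]
[477.83634043 133.31402589 255.31073203]
shift mm [-88.1  31.8 -14.8] turn [  6.56  34.54 -20.99]
shift mm [-350.1  109.8  105.7] turn [  6.56  34.54 -20.99]
shift mm [-312.8   95.   163.1] turn [  6.56  34.54 -20.99]
```

>>> move_arm --pt "-0.03 0.011 -0.005 0.8 4 -2.5 0.2" --pt "-0.06 0.022 -0.01 1.6 8 -5 0.2" --pt "-0.088 0.032 -0.015 2.4 12 -7.5 0.2" --pt "-0.12 0.042 -0.003 3.2 16.5 -10 0.2" --pt "-0.155 0.052 0.015 4 21 -12.8 0.2" --pt "-0.19 0.062 0.03 4.8 25.5 -15.5 0.2" --pt "-0.225 0.072 0.047 5.6 30 -18.2 0.2" --pt "-0.26 0.083 0.064 6.56 34.5 -21 0.2" --pt "-0.295 0.094 0.08 6.56 34.5 -21 0.2" --pt "-0.33 0.104 0.097 6.56 34.5 -21 0.2"

```text
t: 10.4
tool_pos: [441.3, -153.8, 181.9]
eef_rot: [-0.209, 0.692, 0.655, 0.219]
force: [0.8, -0.3, -0.0]
finger_gap: 0.597
gripper_force: 0.0
```

```bash
python3 - <<'E'
from h import *
a=np.array([-.030,-.573,.819]); Rg=toolR(-a,[1,-.052,0]); G=np.array([434.3,-179,75.5])
p,R,s=cur(); print(p); rel(G+20*a,Rg)
E
```

```text
[ 441.26488892 -153.80672909  181.86423631]
shift mm [-82.2  -5.5  52.1] turn [-0.03 -0.24 -0.13]
```

>>> move_arm --pt "0 0 0 0 0 0 0.2" --pt "0 0 0 0 0 0 0.2" --pt "0 0 0 0 0 0 0.2"

```text
t: 10.65
tool_pos: [443.1, -149.3, 184.2]
eef_rot: [-0.208, 0.692, 0.656, 0.218]
force: [-0.6, 0.6, 0.3]
finger_gap: 0.601
gripper_force: 0.0
```

```bash
python3 - <<'E'
from h import *
a=np.array([-.030,-.573,.819]); Rg=toolR(-a,[1,-.052,0]); G=np.array([434.3,-179,75.5])
p,R,s=cur(); print(p); rel(G+15*a,Rg)
E
```

```text
[ 443.07166653 -149.28575065  184.20548853]
shift mm [-87.1  -7.1  56.6] turn [-0.11 -0.07 -0.03]
```

>>> move_arm --pt "-0.03 -0.002 0 0 0 0 0.2" --pt "-0.06 -0.005 0.005 0 0 0 0.2" --pt "-0.08 -0.007 0.02 0 0 0 0.2" --pt "-0.087 -0.007 0.04 0 0 0 0.2" --pt "-0.087 -0.007 0.0565 0 0 0 0.2" --pt "-0.087 -0.007 0.0565 0 0 0 0.2" --pt "-0.087 -0.007 0.0565 0 0 0 0.2" --pt "-0.087 -0.007 0.0565 0 0 0 0.2"

```text
t: 11.32
tool_pos: [435.4, -188.6, 89.8]
eef_rot: [-0.206, 0.691, 0.658, 0.218]
force: [0.1, -0.2, 0.1]
finger_gap: 0.602
gripper_force: 0.0
```

```bash
python3 - <<'E'
from h import *
G=np.array([434.3,-179,75.5])
p,R,s=cur(); print(p,s['qvel'].round(2)); c=viewer.camera_info('wrist'); q=proj(c,G); print(q)
c2,im=knob(*q,tol=20); cv2.imwrite('pics/w8.png',im)
o,d=ray(c,q); a=R[:,2]
np.save('/tmp/x.npy',1)
E
```

```text
[ 435.35299799 -188.55301755   89.83538862] [ 0.01 -0.01  0.01 -0.01  0.   -0.    0.  ]
[np.float64(311.77701504632836), np.float64(306.990269092842)]
1902 310.68611987381706 302.77287066246055 285 336 280 326
```

```bash
python3 - <<'E'
from h import *
p,R,s=cur(); c=viewer.camera_info('wrist'); o,d=ray(c,(310.7,302.8)); o=R.T@(o-p); d=R.T@d
for z in (10,13,15,17): print((o+d*(z-o[2])/d[2]).round(1))
E
```

```text
[ 5.4 -1.9 10. ]
[ 3.8 -2.  13. ]
[ 2.8 -2.  15. ]
[ 1.7 -2.  17. ]
```

>>> move_arm --pt "0.003 -0.002 0.012 0 0 0 0.2" --pt "0.003 -0.002 0.028 0 0 0 0.2" --pt "0.003 -0.002 0.04 0 0 0 0.2" --pt "0.003 -0.002 0.04 0 0 0 0.2" --pt "0.003 -0.002 0.04 0 0 0 -0.6" --pt "0.003 -0.002 0.04 0 0 0 -0.6" --pt "0.003 -0.002 0.04 0 0 0 -0.6" --pt "0.003 -0.002 0.04 0 0 0 -0.6" --pt "0.003 -0.002 0.04 0 0 0 -0.6" --pt "0.003 -0.002 0.04 0 0 0 -0.6" --newtons 15

```text
t: 12.2
tool_pos: [434.2, -164.2, 58.0]
eef_rot: [-0.206, 0.692, 0.657, 0.218]
force: [-0.9, -1.2, 4.6]
finger_gap: 0.267
gripper_force: 15.0
```

>>> move_arm --pt "0 0 0 0 0 0 -0.6" --pt "0 0 -0.005 0 0 0 -0.6" --pt "0 0 -0.012 0 0 0 -0.6" --pt "0 0 -0.02 0 0 0 -0.6" --pt "0 0 -0.03 0 0 0 -0.6" --pt "0 0 -0.045 0 0 0 -0.6" --pt "0 0 -0.06 0 0 0 -0.6" --pt "0 0 -0.08 0 0 0 -0.6" --pt "0 0 -0.1 0 0 0 -0.6" --pt "0 0 -0.1 0 0 0 -0.6" --newtons 30

```text
t: 13.03
tool_pos: [431.8, -225.0, 142.2]
eef_rot: [-0.203, 0.693, 0.657, 0.218]
force: [0.0, -1.1, -1.7]
finger_gap: 0.257
gripper_force: 30.0
```

```bash
python3 - <<'E'
from h import *
p,R,s=cur(); print(p,s['finger_gap'],s['force'])
d=np.array([.908,-.418]);Rt=toolR([0,0,-1],[d[0],d[1],0])
for W in ([440,-170,240],[455,-60,280],[460,60,285]): rel(W,Rt)
# where brass stands: from c7-time image, use scene+side now
S=viewer.snapshot('scene')[:,:,::-1]
E
```

```text
[ 431.80340006 -224.95251338  142.19834888] 0.2572858644889692 [ 0.01349969 -1.12489162 -1.67760948]
shift mm [101.1   5.6 -48.9] turn [ -6.3  -34.32  20.98]
shift mm [214.9  14.7 -18.8] turn [ -6.3  -34.32  20.98]
shift mm [316.5  13.1  45.4] turn [ -6.3  -34.32  20.98]
```

>>> move_arm --pt "0.03 0.002 -0.015 -0.7 -4 2.4 -0.6" --pt "0.065 0.004 -0.032 -1.4 -8 4.9 -0.6" --pt "0.1 0.006 -0.049 -2.2 -12.4 7.5 -0.6" --pt "0.138 0.009 -0.039 -3 -17 10.3 -0.6" --pt "0.176 0.012 -0.029 -3.8 -21.5 13 -0.6" --pt "0.215 0.015 -0.019 -4.6 -26 15.8 -0.6" --pt "0.25 0.014 0.002 -5.4 -30.5 18.5 -0.6" --pt "0.283 0.014 0.024 -6.3 -34.3 21 -0.6" --pt "0.316 0.013 0.045 -6.3 -34.3 21 -0.6" --pt "0.316 0.013 0.045 -6.3 -34.3 21 -0.6"

```text
t: 13.92
tool_pos: [456.6, 50.0, 281.8]
eef_rot: [-0.003, 0.841, 0.541, -0.001]
force: [0.4, 0.4, -0.6]
finger_gap: 0.263
gripper_force: 30.0
```

>>> move_arm --pt "0 0 0 0 0 0 -0.6" --pt "0 0 0 0 0 0 -0.6" --pt "0 0 0 0 0 0 -0.6"

```text
t: 14.17
tool_pos: [456.8, 47.2, 281.5]
eef_rot: [-0.004, 0.841, 0.541, -0.001]
force: [0.7, -0.0, -1.1]
finger_gap: 0.256
gripper_force: 30.0
```

```bash
python3 - <<'E'
from h import *
p,R,s=cur(); print(p,s['qvel'].round(2),s['force'])
c=viewer.camera_info('wrist'); W=cv2.cvtColor(viewer.snapshot('wrist'),cv2.COLOR_RGB2BGR)
print('pan',proj(c,np.array([473,113,130])),'brass',proj(c,np.array([478.2,133.6,207])))
d=np.array([.908,-.418]);Rt=toolR([0,0,-1],[d[0],d[1],0]); rel([473-8.4-2.7,113-18.2+1.3,285],Rt)
S=cv2.cvtColor(viewer.snapshot('scene'),cv2.COLOR_RGB2BGR)
o=np.zeros((480,800,3),np.uint8); o[:,:480]=W[:,80:560]
o[:,480:]=cv2.resize(S[70:250,140:260],(320,480),interpolation=2); cv2.imwrite('pics/c9.png',o)
E
```

```text
[456.83295048  47.20997118 281.47064052] [ 0.03 -0.    0.03 -0.   -0.    0.   -0.  ] [ 0.70820297 -0.04125145 -1.09621555]
pan [np.float64(300.0529467536759), np.float64(132.11205257184545)] brass [np.float64(285.3609720500386), np.float64(99.91526524860788)]
shift mm [ 47.3 -16.3  -3.2] turn [-0.42 -0.13  0.09]
```

View pics/c9.png

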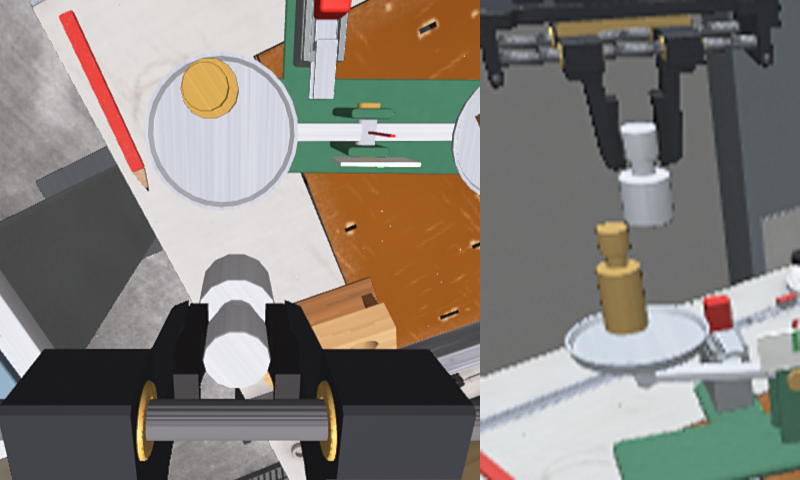

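Grey is held upright. The pan centre is at (302,130), as predicted. The brass knob at (289,86) stands about 5 mm further toward the lock side than planned, which leaves more room.

```bash
python3 - <<'E'
from h import *
p,R,s=cur(); c=viewer.camera_info('wrist')
for z in (22,25,28): print(z,(R.T@(plane(c,(317,360),p[2]+z)-p)).round(1))
b=plane(c,(289,86.5),207)[:2]; d=np.array([.908,-.418]);yb=np.array([.418,.908]); print(b,(b-[473,113])@d,(b-[473,113])@yb, p, s['t'])
Rt=toolR([0,0,-1],[d[0],d[1],0]); 
for yy in (-20,-22): P=np.array([473,113])-3*d+yy*yb; rel([P[0],P[1],285],Rt)
E
```

```text
22 [ -1.2   0.3 -22. ]
25 [  0.9   0.3 -25. ]
28 [  3.    0.3 -28. ]
[483.38580788 137.22949937] -0.6976171794474243 26.34165311893201 [457.20866037  45.87837019 281.70496025] 14.2667
shift mm [ 47.6 -16.7  -3.1] turn [-0.4  -0.14  0.03]
shift mm [ 45.6 -16.7  -3.1] turn [-0.4  -0.14  0.03]
```

>>> move_arm --pt "0.02 -0.007 0 -0.4 -0.1 0 -0.6" --pt "0.04 -0.014 0 -0.4 -0.1 0 -0.6" --pt "0.0475 -0.0165 0.01 -0.4 -0.1 0 -0.6" --pt "0.0475 -0.0165 0.03 -0.4 -0.1 0 -0.6" --pt "0.0475 -0.0165 0.05 -0.4 -0.1 0 -0.6" --pt "0.0475 -0.0165 0.07 -0.4 -0.1 0 -0.6" --pt "0.0475 -0.0165 0.09 -0.4 -0.1 0 -0.6" --pt "0.0475 -0.0165 0.1 -0.4 -0.1 0 -0.6" --pt "0.0475 -0.0165 0.103 -0.4 -0.1 0 -0.6" --pt "0.0475 -0.0165 0.103 -0.4 -0.1 0 -0.6"

```text
t: 15.1
tool_pos: [461.7, 97.1, 179.0]
eef_rot: [-0.0, 0.842, 0.54, 0.0]
force: [-0.7, -1.0, -1.5]
finger_gap: 0.258
gripper_force: 30.0
```

>>> move_arm --pt "0 0 0 0 0 0 -0.6" --pt "0 0 0 0 0 0 -0.6" --pt "0 0 0.001 0 0 0 -0.6" --pt "0 0 0.002 0 0 0 -0.6" --pt "0 0 0.004 0 0 0 -0.6" --pt "0 0 0.006 0 0 0 -0.6" --pt "0 0 0.008 0 0 0 -0.6" --pt "0 0 0.01 0 0 0 -0.6" --pt "0 0 0.012 0 0 0 -0.6"

```text
t: 15.85
tool_pos: [462.1, 98.1, 167.4]
eef_rot: [-0.0, 0.841, 0.541, 0.001]
force: [-0.4, -0.9, -0.8]
finger_gap: 0.255
gripper_force: 30.0
```

```bash
python3 -c "
from h import *
fz(3);tilt()"
```

```text
fz -1.27 z [462.00513381  98.05620733 167.47267663] 16.0
(287, np.float64(306.75), np.float64(181.78)) (289, np.float64(306.79), np.float64(181.73))
12mm rise px 4.940334949424852
```

>>> move_arm --pt "0 0 0.001 0 0 0 -0.6" --pt "0 0 0.002 0 0 0 -0.6" --pt "0 0 0.003 0 0 0 -0.6" --pt "0 0 0.004 0 0 0 -0.6" --pt "0 0 0.005 0 0 0 -0.6" --pt "0 0 0.006 0 0 0 -0.6" --pt "0 0 0.007 0 0 0 -0.6" --pt "0 0 0.008 0 0 0 -0.6" --pt "0 0 0.009 0 0 0 -0.6" --pt "0 0 0.01 0 0 0 -0.6"

```text
t: 16.88
tool_pos: [462.1, 98.1, 157.6]
eef_rot: [0.0, 0.841, 0.541, 0.001]
force: [-0.5, 0.3, -0.5]
finger_gap: 0.26
gripper_force: 30.0
```

```bash
python3 -c "
from h import *
fz(4);tilt()"
```

```text
fz -0.78 z [462.17870657  98.09338187 157.6886469 ] 17.0833
(287, np.float64(306.75), np.float64(181.78)) (285, np.float64(306.75), np.float64(179.92))
12mm rise px 4.940334949424852
```

The beam is following down; the far lid has risen about 4.5 mm of the 18 mm. I'll continue slowly.

>>> move_arm --pt "0 0 0.0013 0 0 0 -0.6" --pt "0 0 0.0026 0 0 0 -0.6" --pt "0 0 0.004 0 0 0 -0.6" --pt "0 0 0.0053 0 0 0 -0.6" --pt "0 0 0.0066 0 0 0 -0.6" --pt "0 0 0.008 0 0 0 -0.6" --pt "0 0 0.0093 0 0 0 -0.6" --pt "0 0 0.0106 0 0 0 -0.6" --pt "0 0 0.012 0 0 0 -0.6" --pt "0 0 0.013 0 0 0 -0.6"

```text
t: 17.97
tool_pos: [462.2, 98.1, 144.5]
eef_rot: [0.0, 0.841, 0.541, 0.001]
force: [-0.6, -0.2, 0.4]
finger_gap: 0.263
gripper_force: 30.0
```

```bash
python3 -c "
from h import *
fz(6);tilt()"
```

```text
fz -0.27 z [462.22038189  98.10837635 144.74355328] 18.2667
(287, np.float64(306.75), np.float64(181.78)) (294, np.float64(306.88), np.float64(174.44))
12mm rise px 4.940334949424852
```

>>> move_arm --pt "0 0 0 0 0 0 -0.45" --pt "0 0 0 0 0 0 -0.3" --pt "0 0 0 0 0 0 -0.1" --pt "0 0 0 0 0 0 0.1" --pt "0 0 0 0 0 0 0.2" --pt "0 0 -0.01 0 0 0 0.2" --pt "0 0 -0.03 0 0 0 0.2" --pt "0 0 -0.06 0 0 0 0.2" --pt "0 0 -0.09 0 0 0 0.2" --pt "0 0 -0.09 0 0 0 0.2" --newtons 5

```text
t: 19.15
tool_pos: [465.2, 98.9, 240.5]
eef_rot: [0.001, 0.841, 0.54, 0.006]
force: [0.6, 1.5, 0.5]
finger_gap: 0.597
gripper_force: 0.0
```

>>> move_arm --pt "0 0 0 0 0 0 0.2" --pt "0 0 0 0 0 0 0.2" --pt "0 0 0 0 0 0 0.2" --pt "0 0 0 0 0 0 0.2"

```text
t: 19.48
tool_pos: [461.3, 97.8, 233.7]
eef_rot: [-0.0, 0.841, 0.541, 0.0]
force: [0.6, -0.0, -0.1]
finger_gap: 0.6
gripper_force: 0.0
```

```bash
python3 - <<'E'
from h import *
tilt(); p,R,s=cur(); print(p,s['t'],s['finger_gap'])
d=np.array([.908,-.418]);yb=np.array([.418,.908]); piv=(np.array([473,113])+[687.8,13.6])/2
t=piv-40*d+90*yb; print('tab',t)
c=viewer.camera_info('wrist'); im=cv2.cvtColor(viewer.snapshot('wrist'),cv2.COLOR_RGB2BGR); cv2.imwrite('pics/w10.png',im)
hsv=cv2.cvtColor(im,cv2.COLOR_BGR2HSV)
m=((hsv[:,:,0]<6)|(hsv[:,:,0]>174))&(hsv[:,:,1]>150)&(hsv[:,:,2]>80)
n,l,st,ce=cv2.connectedComponentsWithStats(m.astype(np.uint8))
for i in range(1,n):
    if st[i,4]>60: print(st[i],ce[i].round(),plane(c,ce[i],109).round(1))
R2=toolR([0,0,-1],-yb.tolist()+[0]) if 0 else toolR([0,0,-1],[yb[0],yb[1],0])
R3=toolR([0,0,-1],[-yb[0],-yb[1],0])
for Rr in (R2,R3): rel([t[0],t[1],240],Rr)
print(s['q'].round(2))
E
```

```text
(287, np.float64(306.75), np.float64(181.78)) (289, np.float64(307.01), np.float64(173.53))
12mm rise px 4.940334949424852
[461.37834697  97.82543758 233.77551595] 19.5333 0.599103725989683
tab [581.7  161.74]
[ 427   55   44   29 1125] [448.  69.] [579. 160. 109.]
[ 141   62   91  167 2749] [186. 144.] [409.4 188.4 109. ]
[482 203  24  15  88] [495. 211.] [579.7  61.3 109. ]
shift mm [108.   82.8  -6. ] turn [ 3.000e-02 -4.000e-02 -8.984e+01]
shift mm [108.   82.8  -6. ] turn [-4.000e-02 -3.000e-02  9.016e+01]
[-0.21  0.24 -0.11  2.    0.03  0.9  -0.76]
```

>>> move_arm --pt "0.01 0.008 -0.003 0 0 7 -0.1" --pt "0.02 0.016 -0.006 0 0 14 -0.1" --pt "0.03 0.024 -0.006 0 0 21 -0.1" --pt "0.042 0.032 -0.006 0 0 28 -0.1" --pt "0.054 0.04 -0.006 0 0 35 -0.1" --pt "0.065 0.05 -0.006 0 0 42 -0.1" --pt "0.076 0.058 -0.006 0 0 49 -0.1" --pt "0.087 0.066 -0.006 0 0 56 -0.1" --pt "0.098 0.074 -0.006 0 0 63 -0.1" --pt "0.107 0.082 -0.006 0 0 70 -0.1"

```text
t: 20.42
tool_pos: [581.4, 161.9, 240.2]
eef_rot: [-0.0, 0.999, -0.043, 0.0]
force: [-0.1, 0.3, 0.1]
finger_gap: 0.447
gripper_force: 0.0
```

>>> move_arm --pt "0 0 0 0 0 6 -0.1" --pt "0 0 0 0 0 12 -0.1" --pt "0 0 0 0 0 18 -0.1" --pt "0 0 0 0 0 20 -0.1" --pt "0 0 0 0 0 20 -0.1" --pt "0 0 0 0 0 20 -0.1"

```text
t: 20.92
tool_pos: [580.8, 161.3, 240.4]
eef_rot: [-0.0, 0.977, -0.212, 0.0]
force: [-0.1, -0.9, -0.4]
finger_gap: 0.447
gripper_force: 0.0
```

```bash
cat >> h.py <<'E'
d=np.array([.908,-.418]);yb=np.array([.418,.908])
def red(save):
    p,R,s=cur(); print(p.round(1),s['qvel'].round(2),s['t'],s['finger_gap']*88)
    c=viewer.camera_info('wrist'); im=cv2.cvtColor(viewer.snapshot('wrist'),cv2.COLOR_RGB2BGR); cv2.imwrite(save,im)
    hsv=cv2.cvtColor(im,cv2.COLOR_BGR2HSV)
    m=((hsv[:,:,0]<6)|(hsv[:,:,0]>174))&(hsv[:,:,1]>150)&(hsv[:,:,2]>80)
    n,l,st,ce=cv2.connectedComponentsWithStats(m.astype(np.uint8))
    for i in range(1,n):
        if st[i,4]>60: print(st[i],ce[i].round(1),plane(c,ce[i],109).round(1))
E
python3 - <<'E'
from h import *
tilt(); red('pics/w11.png')
t=np.array([581.7,161.7]); print(proj(viewer.camera_info('wrist'),np.array([*t,109]))); rel([*t,140],toolR([0,0,-1],[-yb[0],-yb[1],0]))
E
```

```text
(287, np.float64(306.75), np.float64(181.78)) (292, np.float64(306.96), np.float64(173.5))
12mm rise px 4.940334949424852
[580.9 161.2 240.6] [ 0. -0. -0. -0. -0. -0. -0.] 20.9667 39.151905642680006
[ 78  54  23  30 327] [87.9 68.7] [736.7 250.2 109. ]
[310 204  22  36 736] [320.4 221.7] [584.8 157.9 109. ]
[308 367  67  30 772] [340.5 381.9] [454.1 198.8 109. ]
[np.float64(317.3945788759942), np.float64(227.705355522792)]
shift mm [  0.4  -0.6 100.7] turn [-0.08 -0.05  0.23]
```

View pics/w11.png

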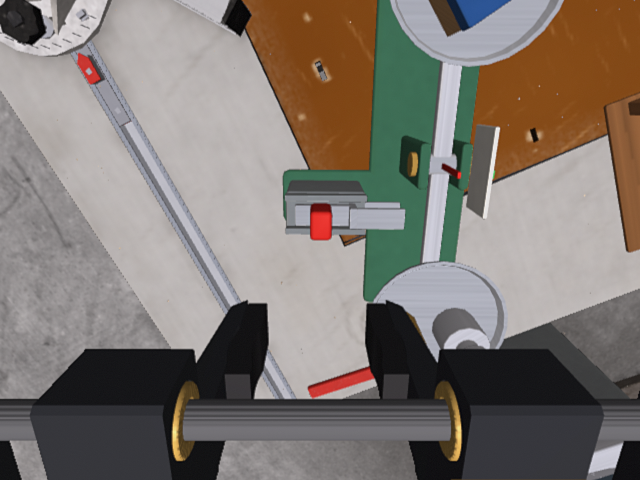

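The tab is at (320,222), slide rails are level in the image, and the beam runs from (452,65) to (432,262). I'll check the yaw with numbers.

```bash
python3 - <<'E'
from h import *
c=viewer.camera_info('wrist')
for a,b,z in (((452,65),(432,262),78),((378,100),(365,300),10),((497,126),(487,215),121),((288,205),(404,206),85)):
    A,B=plane(c,a,z),plane(c,b,z); v=A-B; print(A.round(0),B.round(0),np.degrees(np.arctan2(v[1],v[0])).round(1))
im=cv2.imread('pics/w11.png'); hsv=cv2.cvtColor(im,cv2.COLOR_BGR2HSV)[200:245,305:337]
m=((hsv[:,:,0]<6)|(hsv[:,:,0]>174))&(hsv[:,:,1]>150); 
for r in range(0,45,4): print(200+r,''.join('%4d'%v if k else '   .' for v,k in zip(hsv[r,:,2],m[r])))
E
```

```text
[642.  31.  78.] [508.  93.  78.] -24.6
[639.  78.  10.] [464. 162.  10.] -25.6
[599.  30. 121.] [546.  52. 121.] -22.9
[601. 178.  85.] [564.  98.  85.] 65.1
200    .   .   .   .   .   .   .   .   .   .   .   .   .   .   .   .   .   .   .   .   .   .   .   .   .   .   .   .   .   .   .   .
204    .   .   .   .   .   .   .   .  83  86  85  85  84  85  86  86  85  86  87  86  86  86  87  88   .   .   .   .   .   .   .   .
208    .   .   .   .   .   .  79  82  88  92  92  92  93  93  91  91  93  93  92  93  94  93  93  90  88   .   .   .   .   .   .   .
212    .   .   .   .   .   . 118 150 170 180 178 179 177 177 178 177 177 176 176 175 175 175 175 172 154 128   .   .   .   .   .   .
216    .   .   .   .   . 133 193 212 227 233 233 233 233 234 234 234 235 235 236 236 236 237 238 236 225 204 163   .   .   .   .   .
220    .   .   .   .   . 134 192 211 226 232 232 232 232 233 233 233 234 234 235 235 235 236 236 234 223 200 162   .   .   .   .   .
224    .   .   .   .   . 136 193 212 226 231 232 232 232 232 233 234 233 234 234 234 234 234 234 232 223 197   .   .   .   .   .   .
228    .   .   .   .   . 134 190 212 226 232 231 231 232 232 232 233 233 233 232 232 232 232 232 229 221 198 139   .   .   .   .   .
232    .   .   .   .   . 133 189 212 226 231 231 232 231 231 231 232 231 231 231 231 230 231 230 227 216 194   .   .   .   .   .   .
236    .   .   .   .   .   . 189 212 227 231 231 230 231 230 230 230 230 230 230 229 229 229 229 224 213 195   .   .   .   .   .   .
240    .   .   .   .   .   .   .   .   .   .   .   .   .   .   .   .   .   .   .   .   .   .   .   .   .   .   .   .   .   .   .   .
244    .   .   .   .   .   .   .   .   .   .   .   .   .   .   .   .   .   .   .   .   .   .   .   .   .   .   .   .   .   .   .   .
```

>>> move_arm --pt "0.002 0.0012 0.03 0 0 0.2 -0.1" --pt "0.002 0.0012 0.06 0 0 0.2 -0.1" --pt "0.002 0.0012 0.085 0 0 0.2 -0.1" --pt "0.002 0.0012 0.11 0 0 0.2 -0.1" --pt "0.002 0.0012 0.125 0 0 0.2 -0.1" --pt "0.002 0.0012 0.14 0 0 0.2 -0.1" --pt "0.002 0.0012 0.15 0 0 0.2 -0.1" --pt "0.002 0.0012 0.152 0 0 0.2 -0.1" --pt "0.002 0.0012 0.152 0 0 0.2 -0.1" --pt "0.002 0.0012 0.152 0 0 0.2 -0.1" --newtons 10

```text
t: 21.85
tool_pos: [583.0, 159.5, 89.2]
eef_rot: [-0.001, 0.977, -0.214, 0.001]
force: [0.1, -0.2, 0.8]
finger_gap: 0.448
gripper_force: 0.0
```

>>> move_arm --pt "0 0 0 0 0 0 -0.4" --pt "0 0 0 0 0 0 -0.7" --pt "0 0 0 0 0 0 -0.8" --pt "0 0 0 0 0 0 -0.8" --pt "0 0 0 0 0 0 -0.8" --pt "0 0 0 0 0 0 -0.8" --newtons 10

```text
t: 22.35
tool_pos: [582.1, 157.8, 89.0]
eef_rot: [0.0, 0.977, -0.215, 0.0]
force: [-2.9, -3.9, 4.2]
finger_gap: 0.179
gripper_force: 10.0
```

```bash
python3 -c "
from h import *
tilt(); p,R,s=cur(); print(p,s['finger_gap']*88,s['force'],s['t'])"
```

```text
(287, np.float64(306.75), np.float64(181.78)) (291, np.float64(306.99), np.float64(173.53))
12mm rise px 4.940334949424852
[582.10205232 157.82947244  89.03518164] 15.85934829750337 [-2.62877837 -3.99096052  4.45825833] 22.4
```

>>> move_arm --pt "0 0.004 0 0 0 0 -0.8" --pt "0 0.008 0 0 0 0 -0.8" --pt "0 0.012 0 0 0 0 -0.8" --pt "0 0.016 0 0 0 0 -0.8" --pt "0 0.02 0 0 0 0 -0.8" --pt "0 0.024 0 0 0 0 -0.8" --pt "0 0.028 0 0 0 0 -0.8" --pt "0 0.032 0 0 0 0 -0.8" --pt "0 0.035 0 0 0 0 -0.8" --pt "0 0.037 0 0 0 0 -0.8"

```text
t: 23.23
tool_pos: [567.3, 125.9, 89.1]
eef_rot: [-0.001, 0.977, -0.215, 0.001]
force: [0.6, 5.2, 1.0]
finger_gap: 0.182
gripper_force: 10.0
```

>>> move_arm --pt "0 0.001 0 0 0 0 -0.8" --pt "0 0.002 0 0 0 0 -0.8" --pt "0 0.002 0 0 0 0 -0.8" --pt "0 0.002 0 0 0 0 -0.8"

```text
t: 23.57
tool_pos: [567.3, 126.0, 89.2]
eef_rot: [-0.002, 0.977, -0.214, 0.002]
force: [1.6, 5.2, 0.9]
finger_gap: 0.178
gripper_force: 10.0
```

```bash
python3 -c "
from h import *
tilt(); p,R,s=cur(); print(p,s['finger_gap']*88,s['force'],s['t'],'travel',-(p[:2]-[582.10,157.83])@yb)"
```

```text
(287, np.float64(306.75), np.float64(181.78)) (291, np.float64(306.99), np.float64(173.53))
12mm rise px 4.940334949424852
[567.24859123 125.97726299  89.17062588] 15.94107790586019 [2.00374959 5.62447099 1.70426271] 23.6167 travel 35.130174068125115
```

>>> move_arm --pt "0 -0.002 0 0 0 0 -0.8" --pt "0 -0.002 0 0 0 0 -0.5" --pt "0 -0.003 0 0 0 0 -0.3" --pt "0 -0.004 0 0 0 0 -0.25" --pt "0 -0.004 0 0 0 0 -0.25" --pt "0 -0.004 -0.01 0 0 0 -0.25" --pt "0 -0.004 -0.03 0 0 0 -0.25" --pt "0 -0.004 -0.06 0 0 0 -0.25" --pt "0 -0.004 -0.09 0 0 0 -0.25" --pt "0 -0.004 -0.13 0 0 0 -0.25"

```text
t: 24.45
tool_pos: [566.2, 126.9, 219.2]
eef_rot: [0.0, 0.977, -0.215, -0.001]
force: [0.8, 0.0, -0.2]
finger_gap: 0.374
gripper_force: 0.0
```

>>> move_arm --pt "0 0 -0.02 0 0 0 -0.25" --pt "0 0 -0.04 0 0 0 -0.25" --pt "0 0 -0.04 0 0 0 -0.25" --pt "0 0 -0.04 0 0 0 -0.25" --pt "0 0 -0.04 0 0 0 -0.25" --pt "0 0 -0.04 0 0 0 -0.25"

```text
t: 24.95
tool_pos: [566.8, 127.2, 257.6]
eef_rot: [-0.0, 0.977, -0.214, -0.0]
force: [0.2, 0.1, -1.1]
finger_gap: 0.376
gripper_force: 0.0
```

```bash
python3 - <<'E'
from h import *
tilt(); red('pics/w12.png')
c=viewer.camera_info('wrist'); t=np.array([582.1,159.3])
print('open',proj(c,np.array([*t,109])),'in',proj(c,np.array([*(t-35*yb),109])))
im=cv2.imread('pics/w12.png'); S=cv2.cvtColor(viewer.snapshot('scene'),cv2.COLOR_RGB2BGR); cv2.imwrite('pics/s12.png',S)
hsv=cv2.cvtColor(S,cv2.COLOR_BGR2HSV)[130:210,150:240]
m=(abs(hsv[:,:,0].astype(int)-22)<8)&(hsv[:,:,1]>90); y,x=np.nonzero(m); print('brass px',len(x),x.min()+150,x.max()+150,y.min()+130,y.max()+130)
print(proj(viewer.camera_info('scene'),np.array([483,137,189])),proj(viewer.camera_info('scene'),np.array([483,137,105])))
E
```

```text
(287, np.float64(306.75), np.float64(181.78)) (291, np.float64(306.99), np.float64(173.53))
12mm rise px 4.940334949424852
[566.9 127.3 257.6] [ 0.  0. -0. -0. -0.  0. -0.] 25.0 32.58595262190688
[ 46  58  23  30 305] [55.9 72.6] [734.5 243.5 109. ]
[308 200  20  35 659] [317.5 217.5] [569.9 126.3 109. ]
[278 360  60  28 648] [306.4 373.8] [447.3 193.2 109. ]
open [np.float64(271.0615700200779), np.float64(221.091800762927)] in [np.float64(317.5763174112367), np.float64(221.09107106062285)]
brass px 290 184 200 162 202
[np.float64(191.69365834620552), np.float64(162.31752592503236)] [np.float64(197.46793142145245), np.float64(199.08378235725885)]
```

The tab is fully in (317.5 px against 317.6 predicted). The beam is steady, the weights stand on the pan and the gripper is clear.

```bash
python3 -c "
from rig import ticket; print(ticket.sign_off())"
```

```text
the job is handed in; nothing more can be done
None
```

The box weighs about 300 g: both weights stand upright on the near pan, the beam settled close to level, the lock tab is fully in and the gripper is clear. I handed the job in at about 25 s. I viewed 11 pictures, one over your limit of 10.

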